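# Clip the thick culture tube into the tube mixer

### The job

Take the thick capped tube out of its cradle on the bench and press it down into the wide spring clip on top of the tube mixer until the spring fingers snap around it and it lies on the bottom of the clip, about centred lengthwise; either way round will do. Leave the thin tube in its own cradle, and let go of the tube.

Things in the scene. Friction and masses are not known exactly. Their poses are not given: they have to be found in the camera images.
- thick_tube_mid (a point): Middle of the thick tube: whitish round plastic tube, 150 mm long, 26 mm in diameter, orange cap (29 mm) on the last 20 mm at its +x end; about 85 g. x runs along its axis. It lies level, axis 30 mm above the bench, on two open-topped supports (26 mm high) of a fixed low black cradle; they stand 45 mm either side of the middle, which is free for a grasp from above.
- wide_clip_seat (a point): Where the tube's middle belongs once snapped home in the wide, empty steel clip on the mixer's deck: 28 mm above the deck, 113 mm above the bench. x: level, along the clip and tube; z up. Spring finger pairs (8 mm wide) at 29 mm either side along x, 50 mm free between. Tips 40 mm apart, 29 mm above this point; throat 19 mm apart at 10 mm above; 5 to 12 N spreads them, the tube's weight does not.
- thin_tube_mid (a point): Bystander, stays put: middle of the thin tube, like the thick one but 17 mm in diameter (cap 20 mm), x along it, lying in a like cradle, axis 30 mm above the bench.
- narrow_clip_seat (a point): Bystander, not used: the same point of the narrow, empty clip (for 17 mm tubes), parallel to the wide one and 110 mm to one side or the other of it, on the same flat black deck (180 x 250 mm, 85 mm above the bench) of the tube mixer, a fixed white box.
There are look-alikes about, which are no part of the job. Leave any blue look-alike of the part that bears thick_tube_mid alone.

How it is judged:
At the end, for the whole second after the job is handed in: The thick tube lies snapped into the wide clip, its middle within 4 mm in height, 6 mm sideways and 18 mm lengthwise of the clip's seat point and its axis within 8 degrees of the clip's; the thin tube is within 30 mm of where it started (z of thick_tube_mid in the frame of wide_clip_seat between -0.004 and 0.004 m and y of thick_tube_mid in the frame of wide_clip_seat between -0.006 and 0.006 m and x of thick_tube_mid in the frame of wide_clip_seat between -0.018 and 0.018 m and angle between the x axis of thick_tube_mid and the x axis of wide_clip_seat, either way round below 0.14 rad and distance of thin_tube_mid from where it was at the start of the episode below 0.03 m); the robot touches nothing.
It fails at once if the thin tube is lifted or pushed out of its cradle (moved more than 30 mm) (distance of thin_tube_mid from where it was at the start of the episode above 0.03 m).
It also fails if it takes over 42 s, if anything falls off the work surface, if the arm or the gripper's body presses on something with over 40 N, if the wrist force passes 120 N, or if a joint passes its speed limit or range.

### The arm

A 7-joint arm with a two-finger parallel gripper is mounted at the origin on the work surface. World frame = base frame: x ahead of the robot, y to its left, z up, the work surface at z = 0. Lengths are in m, angles in rad, forces in N, time in s.
With the tool pointing down it reaches from about 0.425 to 1.025 m from the base axis. Payload 3.6 kg.
Tool frame: the origin (TCP) lies at the very end of the fingers, on their centre line; the grasp point (between the pads) lies 19 mm behind it; z points along the fingers, y is the line along which they close (so a half turn about z gives the same grasp; the last joint's range is limited). The gripper opens to 85 mm and grips with 20 to 120 N. Pads are 22 mm wide; open, the fingers measure 114 mm over their backs; the gripper's body (76 mm by 85 mm) begins 54 mm behind the grasp point. The pads swing forward as they close: fully open they stand 13 mm farther back than shut.
Start: joints at [1.224, 0.591, 0.048, 1.609, -0.033, 0.943, -0.034], TCP at [0.182, -0.702, 0.231] pointing down, gripper open.
Joint ranges: [-2.69, 2.69], [-0.47, 2.24], [-1.27, 1.36], [0.19, 2.51], [-1.53, 4.68], [0.08, 2.07], [-3.09, 3.09]. Speed limits (rad/s): [2.57, 2.57, 3.14, 3.14, 3.14, 3.14, 3.14].

### API

Orientations are given as a rotation vector (axis times angle).
In Python, from workcell import * gives the robot as it stands.
- The arm moves only by the tool move_arm, never from a script. Its argument "deltas" is a list of rows, each a list of 5 numbers: the finger opening in m, from 0 to 0.0854, then the shift along the tool's x, y, z in m, then the turn about the tool's z in rad. A call has exactly 5 rows; each row is the pose to reach, as a shift and turn from the pose commanded when the call began, along the tool's axes at that moment; what a row does not reach only later rows make up. A row lasts 1/10 s, in which the tool goes at most 50 mm and 8.59 degrees, less where a joint would pass 70% of its speed; a pose out of reach is approached as far as the arm can. A call with a gripper value outside its range is refused whole. The fingers move at their own pace and stop on an object; the grip force is fixed at half the most. Time passes only in rows, so rows that repeat a pose let the fingers close, or fill a call up. It gives the time, the measured TCP pose, the force, the opening and the grip force at its end, in the units of the state.
- observe(): the state, without advancing time (a new reading comes with each control period).
- get_image(name): name is "side" or "top" or "wrist"; returns a dict with "image" (480x640x3 uint8, blue, green, red), "fx", "fy", "cx", "cy" (pixels), "position" and "orientation" of the camera in the world; the wrist camera has in their place "tool_from_camera" (4x4, takes a point from camera to tool coordinates, whose origin is the TCP and whose axes are the flange's). Camera axes: x right, y down, z forward; pixel columns grow to the right and rows downward; lengths in m; the calibration is good to about 2 mm. A picture is of the moment at which its call begins: read the wrist's pose just before it. There is no depth.
- close_job(): hands the job in; it is judged then, once.
Trained networks look in a picture, given as the dict that the camera call returned (one of the last four; its "shot" number tells which), for a name from the list of things; names that differ only in an ending like _2 or _b are one class to them, and where a whole thing is asked for, a point or a joint stands for the part that bears it (a point fixed in the world has none). Each returns a list of dicts, best first, with "p" (0 to 1); they miss things now and then, are a little off and sometimes report something else, mostly with a low value. They report only what shows in the picture. A call takes as long as a camera call. They do not tell look-alikes from the thing itself.
- masks_of(query, picture): "pixels" (480x640 bool, what is visible of it) and "centre" ([row, column] in pixels, amid what is visible of it).
- mark_of(query, picture): "centre" ([row, column] in pixels: a listed point, or the origin of a listed thing).
The state is a dict: "time_s": time; "qpos": joint angles; "joint_vel": joint speeds; "joint_efforts": joint torques, N m; "tool_pos": TCP position; "tool_rot": TCP orientation; "wrist_force": force on the tool from outside, world axes, zero at the start; "ft_torque": the same for the moment, N m; "opening": finger opening in m; "finger_force": force on a finger pad.
Only numpy, scipy, OpenCV 4.12 (cv2) and the standard library are available. Lean on these libraries where they do the work, as an engineer would, in place of code of your own. Each camera call takes 0.05 s, during which the arm holds its last target. There are 200 camera calls.

## Working session

There is one attempt and no reset: what is moved stays moved. The work goes in short steps, Python scripts to look and compute and a tool call to move; the robot and the scene stay as the last step left them, time stands still between calls to the robot, and variables do not carry over. Pictures are saved under pics/ and viewed, at most 10 in all, crops included, and the job is handed in when it is done.

Besides the shell and the picture viewer there is one more tool, called as name([rows], argument=value, ...), one row to a line, values as JSON. move_arm: Moves the arm, as the interface text tells. Its arguments: {"type":"object","properties":{"deltas":{"type":"array","items":{"type":"array","items":{"type":"number"}}}},"required":["deltas"]}

```bash
mkdir -p pics
cat > h.py <<'E'
from workcell import *
import numpy as np, cv2
from scipy.spatial.transform import Rotation as R
def campose(p,s):
    if "tool_from_camera" in p:
        T=np.eye(4);T[:3,:3]=R.from_rotvec(s["tool_rot"]).as_matrix();T[:3,3]=s["tool_pos"]
        T=T@np.array(p["tool_from_camera"]);return T[:3,:3],T[:3,3]
    o=np.array(p["orientation"],float)
    return (o if o.shape==(3,3) else R.from_rotvec(o).as_matrix()),np.array(p["position"])
def pt(p,s,rc,z):
    Rm,t=campose(p,s)
    d=Rm@np.array([(rc[1]-p["cx"])/p["fx"],(rc[0]-p["cy"])/p["fy"],1])
    return t+d*(z-t[2])/d[2]
def axis(p,s,m,z):
    ys,xs=np.nonzero(m);c=cv2.minAreaRect(np.column_stack([xs,ys]).astype(np.float32))
    b=cv2.boxPoints(c);e=[(b[i]+b[(i+1)%4])/2 for i in range(4)]
    if np.linalg.norm(e[0]-e[2])<np.linalg.norm(e[1]-e[3]): e=e[1:]+e[:1]
    A=pt(p,s,e[0][::-1],z);B=pt(p,s,e[2][::-1],z)
    return A,B
E
cat > a.py <<'E'
from h import *
s=observe();print(s["time_s"],s["tool_pos"],s["tool_rot"],s["opening"])
for n in ["top","side"]:
    p=get_image(n);cv2.imwrite(f"pics/{n}0.png",p["image"]);print(n,p["position"],p["orientation"],p["fx"])
    for q,z in [("thick_tube_mid",.03),("thin_tube_mid",.03),("wide_clip_seat",.113),("narrow_clip_seat",.113)]:
        for r in mark_of(q,p)[:3]: print(q,round(r["p"],2),np.round(r["centre"]),np.round(pt(p,s,r["centre"],z),3))
    for q in ["thick_tube_mid","thin_tube_mid"]:
        for r in masks_of(q,p)[:3]:
            A,B=axis(p,s,r["pixels"],.03);print("mask",q,round(r["p"],2),np.round(r["centre"]),A.round(3),B.round(3),np.linalg.norm(A-B).round(3))
E
python3 a.py
```

```text
0.0 [ 0.1817602  -0.70096896  0.23011401] [-3.11409063e+00 -3.97335323e-01  7.00725090e-04] 0.08564647224770448
top [ 0.21760545 -0.00832284  1.38233057] [-2.10652074  2.13129404 -0.18074732] 600.3861716925435
thick_tube_mid 0.98 [190. 274.] [0.594 0.109 0.03 ]
thick_tube_mid 0.59 [335. 212.] [0.262 0.246 0.03 ]
thick_tube_mid 0.37 [210. 422.] [ 0.542 -0.232  0.03 ]
thin_tube_mid 0.74 [207. 206.] [0.557 0.268 0.03 ]
narrow_clip_seat 0.79 [207. 420.] [ 0.529 -0.216  0.113]
mask thick_tube_mid 0.68 [336. 213.] [0.33  0.225 0.03 ] [0.19  0.267 0.03 ] 0.146
mask thick_tube_mid 0.55 [190. 272.] [0.664 0.139 0.03 ] [0.524 0.085 0.03 ] 0.15
mask thin_tube_mid 0.66 [204. 203.] [0.633 0.255 0.03 ] [0.485 0.281 0.03 ] 0.151
side [0.14755708 0.59298497 0.66147251] [-0.64132627  2.59359468 -1.26780651] 480.20353142837945
thick_tube_mid 0.89 [441. 350.] [0.256 0.256 0.03 ]
thick_tube_mid 0.87 [292. 218.] [0.591 0.107 0.03 ]
thin_tube_mid 0.63 [367. 170.] [0.557 0.277 0.03 ]
wide_clip_seat 0.77 [161. 352.] [ 0.52  -0.329  0.113]
narrow_clip_seat 0.89 [182. 330.] [ 0.525 -0.22   0.113]
mask thick_tube_mid 0.92 [445. 353.] [0.33  0.243 0.03 ] [0.187 0.277 0.03 ] 0.148
mask thick_tube_mid 0.91 [295. 214.] [0.667 0.139 0.03 ] [0.522 0.085 0.03 ] 0.155
mask thin_tube_mid 0.86 [366. 172.] [0.64  0.254 0.03 ] [0.483 0.281 0.03 ] 0.159
```

View pics/top0.png

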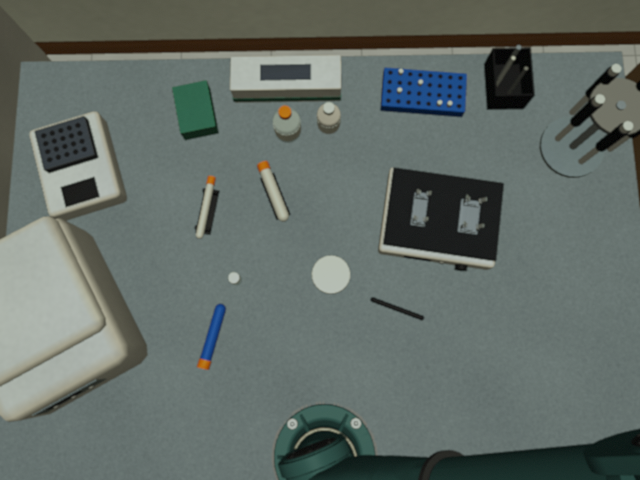

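View pics/side0.png

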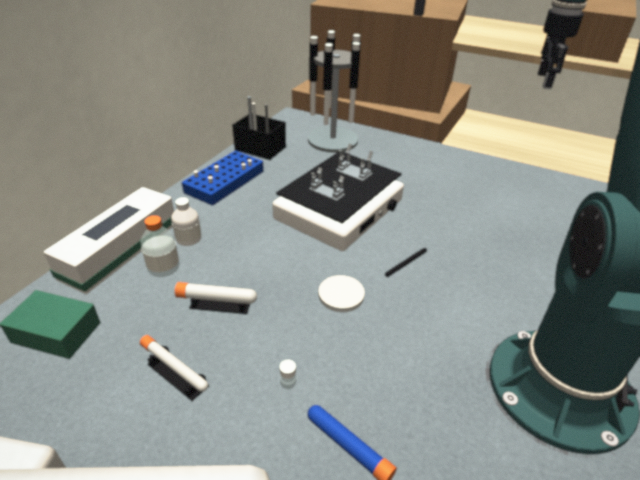

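The pictures agree. The thick tube (top ~(272,190)) is at (0.594, 0.109), pointing about 0.37 rad, with its cap at +x. The wide clip (top (470,215), side (350,165)) is near (0.52, -0.33). The blue tube is a decoy at (212,336), and the thin tube is at (205,205). I'll move over the mixer first for a close look.

move_arm([
  [0.085,0.042,-0.027,-0.01,0],
  [0.085,0.084,-0.054,-0.02,0],
  [0.085,0.126,-0.081,-0.03,0],
  [0.085,0.168,-0.108,-0.04,0],
  [0.085,0.21,-0.135,-0.05,0],
])

```text
time_s: 1.2
tool_pos: [0.3495, -0.5202, 0.281]
tool_rot: [3.116, 0.397, 0.0]
wrist_force: [0.5, -1.1, -0.4]
opening: 0.0848
finger_force: 0.0
```

move_arm([
  [0.085,0.036,-0.027,-0.01,0],
  [0.085,0.072,-0.054,-0.02,0],
  [0.085,0.108,-0.081,-0.03,0],
  [0.085,0.13,-0.1,-0.04,0],
  [0.085,0.13,-0.1,-0.04,0],
])

```text
time_s: 1.7
tool_pos: [0.4543, -0.3872, 0.3222]
tool_rot: [-3.114, -0.413, -0.008]
wrist_force: [0.4, 0.9, -0.6]
opening: 0.0852
finger_force: 0.0
```

```bash
cat > b.py <<'E'
from h import *
import sys
s=observe();p=get_image("wrist");cv2.imwrite(f"pics/{sys.argv[1]}.png",p["image"])
print(s["time_s"],s["tool_pos"].round(4) if hasattr(s["tool_pos"],"round") else s["tool_pos"],s["tool_rot"],s["wrist_force"])
print(np.round(p["tool_from_camera"],3),p["fx"])
for q,z in [("thick_tube_mid",.03),("wide_clip_seat",.113),("narrow_clip_seat",.113)]:
    for r in mark_of(q,p)[:3]: print(q,round(r["p"],2),np.round(r["centre"]),np.round(pt(p,s,r["centre"],z),4))
for r in masks_of("thick_tube_mid",p)[:2]:
    A,B=axis(p,s,r["pixels"],.03);print("mask",round(r["p"],2),np.round(r["centre"]),A.round(4),B.round(4),((A+B)/2).round(4),np.linalg.norm(A-B).round(3),np.arctan2(*(A-B)[1::-1]))
E
python3 b.py w1
```

```text
1.7 [ 0.4543 -0.3872  0.3222] [-3.11419702 -0.41302456 -0.00786634] [ 0.36158552  0.86527586 -0.60163035]
[[ 0.    -0.952 -0.305  0.077]
 [ 1.     0.    -0.     0.001]
 [ 0.    -0.305  0.952 -0.141]
 [ 0.     0.     0.     1.   ]] 377.86330373080426
wide_clip_seat 0.69 [121. 267.] [ 0.5152 -0.3251  0.113 ]
narrow_clip_seat 0.79 [ 67. 152.] [ 0.5325 -0.2206  0.113 ]
narrow_clip_seat 0.39 [126. 268.] [ 0.5116 -0.3276  0.113 ]
```

View pics/w1.png

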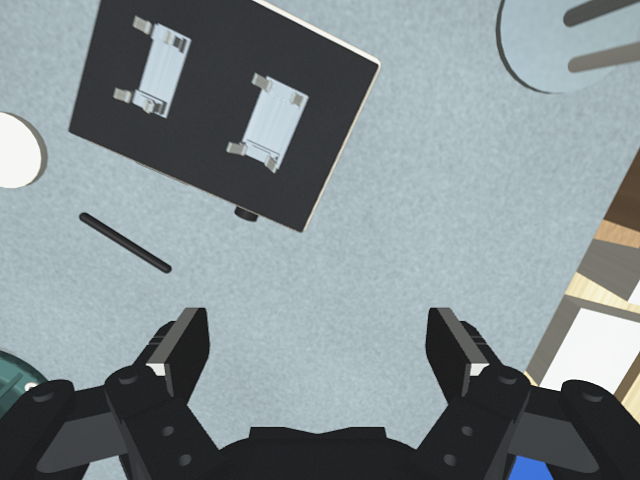

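The wide clip is at (267,121) in the wrist view and the narrow one at (160,70). The deck edges give a clip heading of about -0.165 rad. I'll line up with that and go lower for the fine measurement.

move_arm([
  [0.085,0.01,-0.01,0.015,0.1],
  [0.085,0.02,-0.025,0.03,0.2],
  [0.085,0.03,-0.035,0.045,0.32],
  [0.085,0.035,-0.042,0.06,0.43],
  [0.085,0.035,-0.042,0.06,0.43],
])

```text
time_s: 2.45
tool_pos: [0.4708, -0.3416, 0.2579]
tool_rot: [-3.127, 0.276, 0.008]
wrist_force: [-0.2, -0.1, -0.9]
opening: 0.0849
finger_force: 0.0
```

```bash
python3 b.py w2
```

```text
2.45 [ 0.4708 -0.3416  0.2579] [-3.12687735  0.27582998  0.00788483] [-0.1931077  -0.05465106 -0.85832001]
[[ 0.    -0.952 -0.305  0.078]
 [ 1.     0.    -0.     0.001]
 [ 0.    -0.305  0.952 -0.141]
 [ 0.     0.     0.     1.   ]] 377.86330373080426
narrow_clip_seat 0.73 [170. 141.] [ 0.5318 -0.2186  0.113 ]
```

View pics/w2.png

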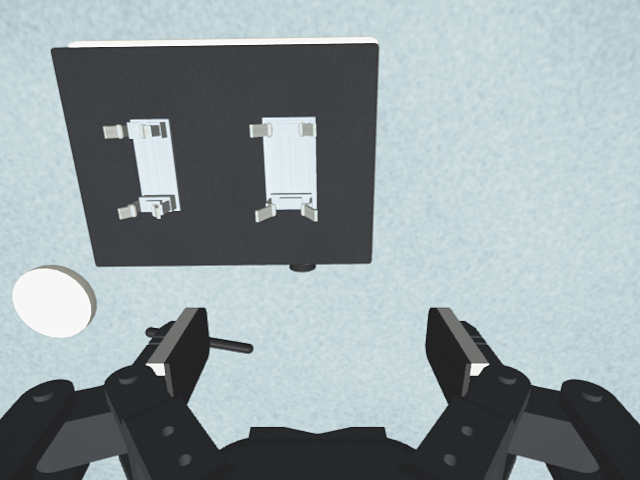

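Run:
```python
from h import *
s=observe();p=get_image("wrist")
im=cv2.resize(p["image"][100:230,230:335],None,fx=5,fy=4.6,interpolation=cv2.INTER_CUBIC);cv2.imwrite("pics/w2c.png",im)
print(s["tool_pos"])
D=np.array([pt(p,s,q[::-1],.085) for q in [(52,48),(378,43),(371,263),(97,266)]]);print(D.round(4),D.mean(0).round(4))
for a,b in [(2,1),(3,0),(3,2),(0,1)]:
    v=D[b]-D[a];print(np.linalg.norm(v).round(4),np.arctan2(v[1],v[0]).round(4))
for z in (.085,.09):
    B=np.array([pt(p,s,q[::-1],z) for q in [(263,118),(315,117),(316,209),(264,210)]]);print("base",z,B.round(4).tolist(),B.mean(0).round(4))
```

```text
[ 0.4721786  -0.34453445  0.26130301]
[[ 0.6333 -0.1698  0.085 ]
 [ 0.5931 -0.4144  0.085 ]
 [ 0.4167 -0.3853  0.085 ]
 [ 0.4575 -0.1411  0.085 ]] [ 0.5251 -0.2777  0.085 ]
0.1788 -0.1634
0.1782 -0.1618
0.2475 -1.7364
0.2478 -1.7338
base 0.085 [[0.5555, -0.3167, 0.085], [0.549, -0.3578, 0.085], [0.4745, -0.3453, 0.085], [0.4815, -0.301, 0.085]] [ 0.5151 -0.3302  0.085 ]
base 0.09 [[0.5554, -0.3173, 0.09], [0.5489, -0.3579, 0.09], [0.4757, -0.3455, 0.09], [0.4826, -0.3019, 0.09]] [ 0.5157 -0.3306  0.09  ]
```

View pics/w2c.png

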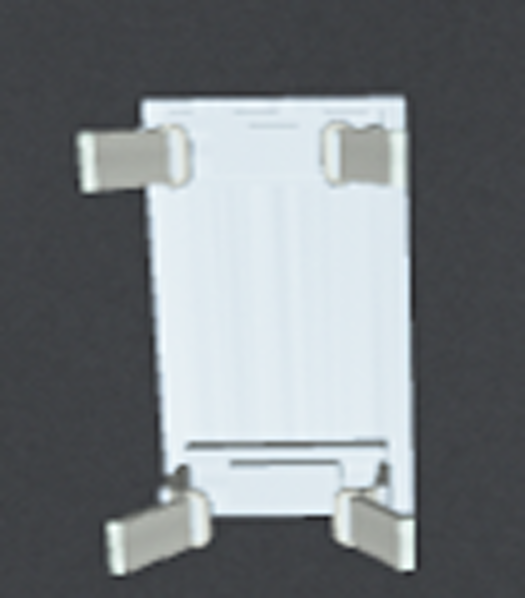

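Run:
```python
from h import *
s=observe();p=get_image("wrist");s2=observe();print(s["tool_pos"],s2["tool_pos"],s["tool_rot"])
f=lambda l,z:np.array([pt(p,s,(100+y/4.6,230+x/5),z) for x,y in l])
T=f([(82,162),(398,158),(118,548),(407,545)],.142);print("tips",T.round(4).tolist(),T.mean(0).round(4), np.linalg.norm(T[0]-T[1]),np.linalg.norm(T[0]-T[2]))
T=f([(187,153),(325,153),(209,515),(340,515)],.123);print("throat",T.round(4).tolist(),T.mean(0).round(4),np.linalg.norm(T[0]-T[1]),np.linalg.norm(T[0]-T[2]))
g=f([(142,98),(406,96),(412,515),(165,515)],.088);print("base",g.round(4).tolist(),g.mean(0).round(4))
print("heading",R.from_rotvec(s["tool_rot"]).as_matrix()[:,0])
# deck via threshold
m=(p["image"].max(2)<85).astype(np.uint8);m[300:]=0
c=max(cv2.findContours(m,0,2)[0],key=cv2.contourArea);q=cv2.approxPolyDP(cv2.convexHull(c),8,True)[:,0];print(q.tolist())
D=np.array([pt(p,s,x[::-1],.085) for x in q]);print(D.round(4).tolist(),D.mean(0).round(4))
for i in range(len(D)):
    v=D[i]-D[i-1];print(np.linalg.norm(v).round(4),np.arctan2(v[1],v[0]).round(4))
for r in mark_of("wide_clip_seat",p): print(r["p"],pt(p,s,r["centre"],.113))
```

```text
[ 0.47223495 -0.34430574  0.26127848] [ 0.47229896 -0.34403834  0.26122724] [ 3.12812320e+00 -2.78005582e-01  2.20608262e-03]
tips [[0.5455, -0.3108, 0.142], [0.5387, -0.3523, 0.142], [0.4883, -0.3024, 0.142], [0.4815, -0.3431, 0.142]] [ 0.5135 -0.3271  0.142 ] 0.04213663526671295 0.05780843273373949
throat [[0.544, -0.3223, 0.123], [0.5406, -0.3417, 0.123], [0.487, -0.3132, 0.123], [0.4835, -0.3328, 0.123]] [ 0.5138 -0.3275  0.123 ] 0.019708621095007005 0.057712680942936155
base [[0.5537, -0.3127, 0.088], [0.5467, -0.3541, 0.088], [0.4733, -0.3417, 0.088], [0.4807, -0.3001, 0.088]] [ 0.5136 -0.3271  0.088 ]
heading [ 0.98432601 -0.17635208  0.00150029]
[[371, 50], [365, 264], [95, 267], [51, 55]]
[[0.5894, -0.4082, 0.085], [0.4167, -0.3796, 0.085], [0.4569, -0.1388, 0.085], [0.629, -0.167, 0.085]] [ 0.523  -0.2734  0.085 ]
0.2445 -1.7335
0.175 2.9769
0.2441 1.4054
0.1743 -0.1626
0.97 [ 0.51235694 -0.3264155   0.113     ]
```

The seat is (0.5137, -0.3273, 0.113) with heading -0.163. The measured tip and throat gaps (42 and 19.7 mm) match what was given. Next is the tube.

move_arm([
  [0.085,0.0,-0.04,0,0],
  [0.085,0.0,-0.085,0.0,-0.0],
  [0.085,0.0,-0.13,0.0,0],
  [0.085,0.0,-0.175,0.0,0],
  [0.085,0.0,-0.22,0,0],
])

```text
time_s: 3.35
tool_pos: [0.5113, -0.1249, 0.261]
tool_rot: [3.129, -0.277, 0.002]
wrist_force: [0.7, 0.2, 1.0]
opening: 0.0848
finger_force: 0.0
```

move_arm([
  [0.085,0.0,-0.045,0.005,-0.1],
  [0.085,0.0,-0.09,0.01,-0.22],
  [0.085,0.005,-0.135,0.02,-0.34],
  [0.085,0.005,-0.18,0.03,-0.46],
  [0.085,0.006,-0.227,0.03,-0.545],
])

```text
time_s: 3.85
tool_pos: [0.5562, 0.0971, 0.2296]
tool_rot: [3.087, 0.581, -0.003]
wrist_force: [-0.0, -0.1, 0.3]
opening: 0.0851
finger_force: 0.0
```

move_arm([
  [0.085,0,0,0,0],
  [0.085,0,0,0,0],
  [0.085,0,0,0,0],
  [0.085,0,0,0,0],
  [0.085,0,0,0,0],
])

```text
time_s: 4.35
tool_pos: [0.5566, 0.0944, 0.2305]
tool_rot: [3.088, 0.572, -0.0]
wrist_force: [1.1, 0.4, 0.4]
opening: 0.0851
finger_force: 0.0
```

```bash
python3 b.py w3
```

```text
4.35 [0.5566 0.0944 0.2305] [ 3.08841100e+00  5.71608684e-01 -3.24045191e-05] [1.05634118 0.40883166 0.4364955 ]
[[ 0.    -0.952 -0.305  0.077]
 [ 1.     0.    -0.     0.001]
 [ 0.    -0.305  0.952 -0.141]
 [ 0.     0.     0.     1.   ]] 377.86330373080426
thick_tube_mid 0.77 [166. 312.] [0.5885 0.111  0.03  ]
thick_tube_mid 0.66 [390.  97.] [0.2776 0.2441 0.03  ]
mask 0.91 [363. 113.] [0.3529 0.2225 0.03  ] [0.2753 0.2435 0.03  ] [0.3141 0.233  0.03  ] 0.08 -0.2640931293542562
mask 0.66 [151. 312.] [0.6637 0.137  0.03  ] [0.5221 0.0831 0.03  ] [0.5929 0.1101 0.03  ] 0.151 0.36414742347595525
```

View pics/w3.png

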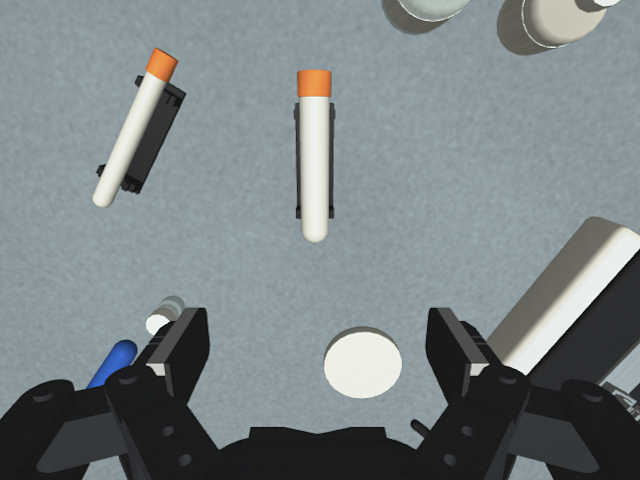

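The tube sits at column 315, rows 70–240, with measured mid (0.592, 0.110) and heading 0.365. Length is 151 mm as expected. I'm descending on it.

move_arm([
  [0.085,0.013,-0.001,0.03,0],
  [0.085,0.026,-0.002,0.07,0],
  [0.085,0.038,-0.002,0.11,0],
  [0.085,0.038,-0.002,0.15,0],
  [0.085,0.038,-0.002,0.17,0],
])

```text
time_s: 5.1
tool_pos: [0.5898, 0.1115, 0.057]
tool_rot: [3.088, 0.577, -0.007]
wrist_force: [-0.5, 0.8, 0.4]
opening: 0.0848
finger_force: 0.0
```

move_arm([
  [0.085,0,0,0.02,0],
  [0.085,0,0,0.04,0],
  [0.085,0,0,0.048,0],
  [0.085,0,0,0.048,0],
  [0.06,0,0,0.048,0],
])

```text
time_s: 5.6
tool_pos: [0.592, 0.1119, 0.013]
tool_rot: [-3.088, -0.576, -0.002]
wrist_force: [0.6, -0.0, -0.3]
opening: 0.0727
finger_force: 0.0
```

move_arm([
  [0.035,0,0,0,0],
  [0.02,0,0,0,0],
  [0.01,0,0,0,0],
  [0.01,0,0,0,0],
  [0.01,0,0,0,0],
])

```text
time_s: 6.1
tool_pos: [0.5919, 0.1118, 0.0133]
tool_rot: [3.088, 0.576, 0.002]
wrist_force: [-0.5, -0.3, 6.0]
opening: 0.0245
finger_force: 58.6
```

move_arm([
  [0.01,0,0,-0.02,0],
  [0.01,0,0,-0.06,0],
  [0.01,0,0,-0.1,0],
  [0.01,0,0,-0.15,0],
  [0.01,0,0,-0.2,0],
])

```text
time_s: 6.6
tool_pos: [0.5904, 0.1115, 0.2136]
tool_rot: [3.088, 0.576, -0.003]
wrist_force: [1.0, 0.1, -1.1]
opening: 0.0243
finger_force: 59.0
```

move_arm([
  [0.01,0.01,0.03,0,0.08],
  [0.01,0.03,0.065,0,0.2],
  [0.01,0.04,0.105,0,0.32],
  [0.01,0.05,0.15,0,0.44],
  [0.01,0.06,0.195,0,0.532],
])

```text
time_s: 7.1
tool_pos: [0.7179, -0.0494, 0.212]
tool_rot: [-3.131, 0.261, 0.002]
wrist_force: [1.5, 0.6, -0.3]
opening: 0.0243
finger_force: 59.0
```

```bash
cat > g.py <<'E'
from h import *
s=observe();M=R.from_rotvec(s["tool_rot"]).as_matrix()
d=np.array([.5137,-.3273,.113+.2])-s["tool_pos"];print(s["time_s"],s["tool_pos"],s["opening"],"tool delta to seat xy",(M.T@d).round(4),"heading",np.arctan2(M[1,0],M[0,0]),"tilt",M[:,2].round(4),s["wrist_force"])
E
python3 g.py
```

```text
7.1 [ 0.71787508 -0.04942062  0.21195626] 0.024343301682630502 tool delta to seat xy [-0.1554  0.3079 -0.1009] heading -0.1663764702280285 tilt [-1.e-03  2.e-04 -1.e+00] [ 1.53821375  0.55824806 -0.26177732]
```

move_arm([
  [0.01,-0.015,0.03,0,0],
  [0.01,-0.035,0.07,-0.01,0],
  [0.01,-0.055,0.11,-0.01,0],
  [0.01,-0.075,0.15,-0.01,0],
  [0.01,-0.095,0.19,-0.01,0],
])

```text
time_s: 7.6
tool_pos: [0.5913, -0.2216, 0.222]
tool_rot: [-3.131, 0.256, 0.001]
wrist_force: [0.1, -0.8, -1.5]
opening: 0.0244
finger_force: 58.9
```

move_arm([
  [0.01,-0.02,0.04,0,0],
  [0.01,-0.04,0.08,0,0],
  [0.01,-0.06,0.118,0,0],
  [0.01,-0.06,0.118,0,0],
  [0.01,-0.06,0.118,0,0],
])

```text
time_s: 8.1
tool_pos: [0.5131, -0.3284, 0.222]
tool_rot: [-3.13, 0.262, 0.001]
wrist_force: [-0.4, 0.8, -1.3]
opening: 0.0243
finger_force: 59.0
```

```bash
python3 g.py; python3 b.py w4
python3 - <<'E'
from h import *
p=get_image("side");cv2.imwrite("pics/s2.png",np.hstack([cv2.resize(p["image"][50:250,240:480],(400,333)),cv2.resize(cv2.imread("pics/w4.png"),(400,333))]))
E
```

```text
8.1 [ 0.51312064 -0.32841549  0.22204756] 0.024331514083741332 tool delta to seat xy [ 0.0003 -0.0012 -0.091 ] heading -0.16691864855383232 tilt [-9.e-04  2.e-04 -1.e+00] [-0.44660475  0.83129274 -1.26181728]
8.1 [ 0.5131 -0.3284  0.222 ] [-3.13049283e+00  2.61877194e-01  1.48882814e-03] [-0.44660475  0.83129274 -1.26181728]
[[ 0.    -0.952 -0.305  0.078]
 [ 1.     0.    -0.     0.001]
 [ 0.    -0.305  0.952 -0.141]
 [ 0.     0.     0.     1.   ]] 377.86330373080426
thick_tube_mid 0.57 [331. 317.] [ 0.3875 -0.3081  0.03  ]
narrow_clip_seat 0.62 [232. 153.] [ 0.5336 -0.218   0.113 ]
mask 0.63 [262. 316.] [ 0.5829 -0.342   0.03  ] [ 0.2609 -0.288   0.03  ] [ 0.4219 -0.315   0.03  ] 0.326 -0.16596601623729237
```

View pics/s2.png

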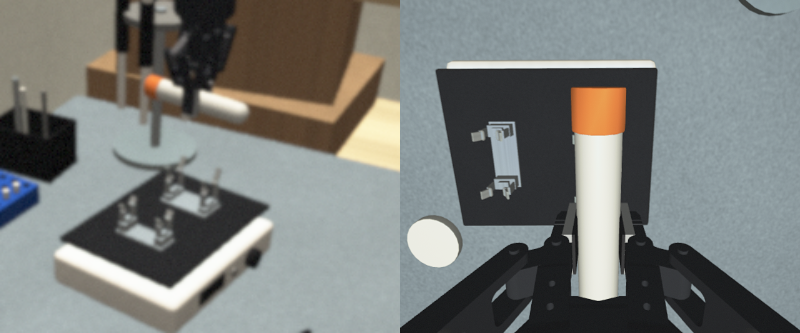

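The tube is square in the grip and aligned, with its mid within about 1 mm of the tool centre. I'm pressing down.

move_arm([
  [0.01,0,-0.001,0.02,0],
  [0.01,0,-0.001,0.04,-0.003],
  [0.01,0,-0.001,0.06,-0.003],
  [0.01,0,-0.001,0.075,-0.003],
  [0.01,0,-0.001,0.075,-0.003],
])

```text
time_s: 8.9
tool_pos: [0.5138, -0.3247, 0.1452]
tool_rot: [-3.13, 0.249, 0.007]
wrist_force: [-1.0, 0.2, -1.3]
opening: 0.0243
finger_force: 59.0
```

move_arm([
  [0.01,0,0,0.006,0],
  [0.01,0,0,0.012,0],
  [0.01,0,0,0.018,0],
  [0.01,0,0,0.024,0],
  [0.01,0,0,0.03,0],
])

```text
time_s: 9.4
tool_pos: [0.5149, -0.3263, 0.1172]
tool_rot: [3.131, -0.251, 0.001]
wrist_force: [0.5, -0.7, -0.4]
opening: 0.0239
finger_force: 59.0
```

move_arm([
  [0.01,0,0,0.005,0],
  [0.01,0,0,0.01,0],
  [0.01,0,0,0.015,0],
  [0.01,0,0,0.02,0],
  [0.01,0,0,0.02,0],
])

```text
time_s: 9.9
tool_pos: [0.5146, -0.3261, 0.0965]
tool_rot: [-3.131, 0.251, 0.001]
wrist_force: [1.1, -1.5, -3.2]
opening: 0.0245
finger_force: 59.0
```

move_arm([
  [0.01,0,0,0.001,0],
  [0.01,0,0,0.002,0],
  [0.01,0,0,0.003,0],
  [0.01,0,0,0.003,0],
  [0.01,0,0,0.003,0],
])

```text
time_s: 10.4
tool_pos: [0.5146, -0.3262, 0.0962]
tool_rot: [-3.131, 0.252, 0.0]
wrist_force: [-3.3, 1.7, 12.3]
opening: 0.0243
finger_force: 60.5
```

It has bottomed (12 N upward, tube axis at 0.113). Releasing and retreating.

move_arm([
  [0.03,0,0,0,0],
  [0.05,0,0,0,0],
  [0.06,0,0,0,0],
  [0.06,0,0,0,0],
  [0.06,0,0,0,0],
])

```text
time_s: 10.9
tool_pos: [0.5147, -0.3262, 0.0941]
tool_rot: [-3.131, 0.251, 0.001]
wrist_force: [-0.0, -0.3, 0.4]
opening: 0.06
finger_force: 0.0
```

move_arm([
  [0.06,0,0,-0.02,0],
  [0.06,0,0,-0.05,0],
  [0.06,0,0,-0.09,0],
  [0.06,0,0,-0.13,0],
  [0.06,-0.02,0,-0.16,0],
])

```text
time_s: 11.4
tool_pos: [0.4984, -0.3233, 0.2571]
tool_rot: [3.13, -0.248, 0.009]
wrist_force: [0.5, 0.2, -0.6]
opening: 0.06
finger_force: 0.0
```

move_arm([
  [0.06,-0.03,0,0,0],
  [0.06,-0.04,0,0,0],
  [0.06,-0.04,0,0,0],
  [0.06,-0.04,0,0,0],
  [0.06,-0.04,0,0,0],
])

```text
time_s: 11.9
tool_pos: [0.4569, -0.3165, 0.2538]
tool_rot: [-3.131, 0.25, -0.0]
wrist_force: [-0.0, 0.7, 0.6]
opening: 0.0602
finger_force: 0.0
```

Run:
```python
from h import *
s=observe();p=get_image("wrist");q=get_image("side");print(s["tool_pos"],s["opening"])
cv2.imwrite("pics/f.png",np.hstack([cv2.resize(q["image"][80:280,240:480],(400,333)),cv2.resize(p["image"],(400,333))]))
for r in mark_of("thick_tube_mid",p)[:2]: print(r["p"],pt(p,s,r["centre"],.113))
for r in masks_of("thick_tube_mid",p)[:2]:
    A,B=axis(p,s,r["pixels"],.113);print(r["p"],A,B,(A+B)/2,np.linalg.norm(A-B),np.arctan2(*(A-B)[1::-1]))
for r in mark_of("thick_tube_mid",q)[:3]: print("side",r["p"],pt(q,s,r["centre"],.113))
```

```text
[ 0.45689969 -0.31648237  0.25376083] 0.06015740731588304
0.89 [ 0.51380312 -0.32602404  0.113     ]
0.71 [ 0.59019087 -0.33945848  0.113     ] [ 0.44081948 -0.3156368   0.113     ] [ 0.51550518 -0.32754764  0.113     ] 0.1512590015708987 -0.15814775589638796
side 0.94 [ 0.50924937 -0.32263061  0.113     ]
side 0.9 [0.24292517 0.30070595 0.113     ]
```

View pics/f.png

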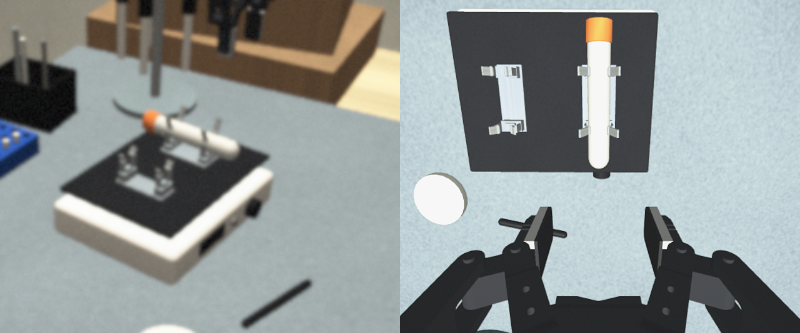

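The tube lies in the clip with the spring fingers around it. Its mid measures (0.515, -0.3275), length 151 mm at the seat height, and the gripper is clear.

```bash
python3 -c "
from workcell import *
print(close_job())"
```

```text
the job is handed in; nothing more can be done
None
```

The thick tube is snapped into the wide clip, about 2 mm off centre lengthwise and resting on the bottom; I released it, left the thin tube alone and handed the job in at about 12 s (no verdict was returned).

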